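Set the length stop to the sample tube

TASK

Set the length stop to the sample tube so that the next pieces can be cut to the same length: free the T-handle clamp on the sliding stop block, slide the block along its bar so that its stop pad gently pushes the tube home against the end block, then, with the pad still touching the tube, tighten the clamp firmly and let go. Leave the tube lying in the bed and the other things on the bench where they are.

Things in the scene. Friction and masses are not known exactly. Their poses are not given: they have to be found in the camera images.
- stop_bed: Fixed dark base plate 190 x 520 x 12 mm; y along its length, x away from the robot, z up; origin at bench level, mid-length, 85 mm behind its robot-side edge. On it: rest bar (x 32 to 96 mm, top 32 mm up) carrying the tube; fence behind it (face at x 94 mm, top 58 mm up); guide bar axis at x -30 mm, 57 mm up; pillars 46 mm wide, 92 mm high at y -237 and 237 mm; end block at the -y end, 90 mm high.
- end_block_face (a point): Centre of the end block's face, 52 mm above the bench, against which the tube must sit; axes as the bed's, the face looks to +y.
- guide_bar: Round bright guide bar, 25 mm thick, between the two pillars; origin at mid-length on its axis, axes as the bed's. The tip of the clamp screw presses on it.
- stop_block (a joint): Place of the sliding stop block along the guide bar in m, growing along the bed's +y (away from the end block); 0 at the bar's middle, travel -0.150 to 0.185. Freed, it slides with 4 N of friction and a drag of 6 N per m/s, and weighs 1.1 kg with its clamp; firmly clamped, it stays put.
- stop_face (a point): Centre of the steel stop pad (40 x 36 mm) on the stop block's arm, on the face that looks to the tube (the bed's -y), 52 mm above the bench; axes as the bed's. The grey block (56 x 60 x 60 mm, round the guide bar, top 87 mm up) has its middle 36 mm to +y and 102 mm to -x of this point.
- clamp_handle: Black T-handle with its clamp screw. z is the screw's axis, pointing up out of the stop block and leaning 28 degrees from vertical to the bed's -x; x runs along the bar of the handle, which is 90 mm long, 14 mm thick (y) and 26 mm high (z). Below it an 18 mm length of bare round shank, 14 mm thick or less, then the block's boss, 34 mm across. Origin on the guide bar's axis.
- handle_grip (a point): Middle of the T-bar, 79 mm from the origin of clamp_handle along its z; same axes. Turned clockwise, seen from above looking down the screw, it tightens; anticlockwise it frees. Stiff even when free (0.2 N m). It starts 0.35 to 0.75 rad past the bite, only nipped; about 1.5 rad past it, it goes solid: firmly tight. It backs off 3.3 rad past the bite.
- sample_tube: Loose square steel tube 40 x 40 x 140 mm, wall 4 mm, 0.4 to 0.75 kg, lying along its y axis on the rest bar, 2 to 5 mm in front of the fence, 15 to 45 mm short of the end block; origin at the centre of its underside.
- tube_home_end (a point): Centre of the tube's end towards the end block (its -y end); axes as the tube's.
- tube_stop_end (a point): Centre of the tube's end towards the stop pad (its +y end); axes as the tube's.
- wire_brush: Bystander: wire brush with a wooden handle, 270 mm long, 38 mm high; origin under its middle.
- pipe_ring: Bystander: short steel pipe ring, 120 mm across, 35 mm high; origin under its centre.
- nut_tin: Bystander: black open tin, 100 x 100 x 75 mm; origin under its centre.
Mind the look-alikes: they are no part of the job. What is meant by the sample_tube is not brown or turquoise, and is the smaller of those in its own colour.

How it is judged (in metres and radians):
On the way, in this order (a step that is already met when the one before it is completed fails the run):
1. the clamp is freed: its screw presses on the guide bar with less than 2 N (contact force between clamp_handle and guide_bar below 2 N), for 0.2 s.
2. with the clamp still free, the tube is brought home: within 2 mm of the end block, and the stop pad within 2 mm of its other end (y of tube_home_end in the frame of end_block_face below 0.002 m and y of stop_face in the frame of tube_stop_end below 0.002 m and contact force between clamp_handle and guide_bar below 2 N), for 0.1 s.
At the end, for the whole second after the job is handed in: The tube lies flat in the bed, in line with it (within about 2 degrees), its one end within 2 mm of the end block and the stop pad within 2 mm of its other end; the clamp is firmly tight: its screw presses on the guide bar with more than 50 N; everything is at rest (y of tube_home_end in the frame of end_block_face below 0.002 m and y of stop_face in the frame of tube_stop_end below 0.002 m and angle between the y axis of sample_tube and the y axis of stop_bed, either way round below 0.04 rad and angle between sample_tube's own z axis and vertical below 0.04 rad and contact force between clamp_handle and guide_bar above 50 N and linear speed of sample_tube below 0.01 m/s); the robot touches nothing.
It fails at once if the tube is rammed: the stop block presses on it with more than 60 N (contact force between stop_block and sample_tube above 60 N).
It fails at once if a bystander (wire brush, pipe ring or tin) is moved by more than 25 mm (distance of any of wire_brush, pipe_ring, nut_tin from where it was at the start of the episode above 0.025 m).
It also fails if it takes over 48 s, if anything falls off the work surface, if the arm or the gripper's body presses on something with over 40 N, if the wrist force passes 120 N, or if a joint passes its speed limit or range.

ROBOT

A 6-joint arm with a two-finger parallel gripper is mounted at the origin on the work surface. World frame = base frame: x ahead of the robot, y to its left, z up, the work surface at z = 0. Lengths are in m, angles in degrees, forces in N, time in s.
With the tool pointing down it reaches from about 0.35 to 0.875 m from the base axis. Payload 4.2 kg.
Tool frame: the origin (TCP) lies on the front face of the gripper's body, between the roots of the fingers; the fingertips stand finger_overhang ahead of it and the grasp point (between the pads) lies 51 mm ahead of it (finger_overhang is the distance from the TCP to the fingertips, in m); z points along the fingers, y is the line along which they close (so a half turn about z gives the same grasp; the last joint's range is limited). The gripper opens to 87 mm and grips with 3 to 60 N. Pads are 19 mm wide; open, the fingers measure 117 mm over their backs; the gripper's body (75 mm by 190 mm) begins 51 mm behind the grasp point.
Start: joints at [-57.261, 22.042, 0.453, 0, -68.411, -14.817], TCP at [0.192, -0.595, 0.292] pointing down, gripper open.
Joint ranges: [-179.83, 179.83], [-69.29, 118.12], [-61.27, 80.66], [-181.25, 117.63], [-171.15, -9.14], [-177.46, 177.46]. Speed limits (degrees/s): [159.86, 159.86, 180, 180, 180, 180].

INTERFACE

Orientations are given as a 3x3 rotation matrix whose columns are the frame's x, y, z axes.
In Python, from station import sense, capture, camera_model, finish_job, finger_overhang gives the robot as it stands. The module is installed in compiled form; this text tells all that it offers.
- The arm moves only by the tool jog_arm, never from a script. Its argument "rows" is a list that holds one entry, the list of rows, each a list of 4 numbers: the shift along the tool's x, y, z in m, then the turn about the tool's z in rad. A call has 1 to 20 rows; each row shifts and turns the commanded pose from where the row before left it, along the tool's axes as they then stand; what a row does not reach is not made up. A row lasts 1/8 s, in which the tool goes at most 62.5 mm and 10.7 degrees, less where a joint would pass 70% of its speed; a pose out of reach is approached as far as the arm can. A call is refused whole if a number of a shift passes 0.0625 or a number of a turn 0.188, either way. A call with a gripper value outside its range is refused whole. "claw" is the opening, from 0 (shut) to 1 (fully open), set as the call begins (left out, the last holds). The fingers move at their own pace and stop on an object; the grip force is fixed at half the most. Time passes only in rows, so rows that do not move let the fingers close. It gives the time, the measured TCP pose, the force, the opening and the grip force at its end, in the units of the state.
- sense(): the state, without advancing time (a new reading comes with each control period).
- capture(name): name is "scene" or "side" or "wrist"; returns the picture (480x640x3 uint8, red, green, blue); there is no depth.
- camera_model(name): a dict with "fovy" (degrees; the focal length in pixels is half the picture's height over the tangent of half this angle, whatever the lens; pixels are square), "cx", "cy" (the principal point, pixels), "k1" (the pictures are not rectified: a ray, as slopes to the right and down, at radius r is drawn at 1 + k1 r^2 times it, then the intrinsics apply), "eye" and "rotation" of the camera in the world. Camera axes: x right, y down, z forward; pixel columns grow to the right and rows downward; lengths in m; the calibration is good to about 2 mm. A picture is of the moment at which its call begins: read the wrist's pose just before it. camera_model takes no time and is no camera call; for the wrist camera it gives the pose at the moment of the call.
- finish_job(): hands the job in; it is judged then, once.
The state is a dict: "time_s": time; "joints": joint angles; "joint_velocities": joint speeds; "effort": joint torques, N m; "tcp_pos": TCP position; "ee_rot": TCP orientation; "wrist_force": force on the tool from outside, world axes, zero at the start; "moment": the same for the moment, N m; "gripper_width": opening from 0.0 (shut) to 1.0 (fully open); "gripper_force": force on a finger pad.
Only numpy, scipy, OpenCV 4.12 (cv2) and the standard library are available. Lean on these libraries where they do the work, as an engineer would, in place of code of your own. Each camera call takes 0.05 s, during which the arm holds its last target. There are 200 camera calls.

## Working session

There is one attempt and no reset: what is moved stays moved. The work goes in short steps, Python scripts to look and compute and a tool call to move; the robot and the scene stay as the last step left them, time stands still between calls to the robot, and variables do not carry over. Pictures are saved under pics/ and viewed, at most 10 in all, crops included, and the job is handed in when it is done.

Besides the shell and the picture viewer there is one more tool, called after "Request:" in YAML: its name, and indented under it one key for each argument. jog_arm: Moves the arm, as the interface text tells. Its arguments: {"type":"object","properties":{"rows":{"type":"array"},"claw":{"type":"number"}},"required":["rows"]}

```bash
mkdir -p pics; python3 - <<'E'
from station import *
import cv2
for n in("scene","side"):
    cv2.imwrite(f"pics/{n}0.png",capture(n)[:,:,::-1]); print(n,camera_model(n))
print(finger_overhang, sense())
E
```

```text
scene {'fovy': 54.587606666890856, 'cx': 316.568513517234, 'cy': 245.936421204415, 'k1': 0.004584099969423509, 'eye': array([ 1.2006335 , -0.05656323,  1.09188138]), 'rotation': array([[ 0.07688783,  0.81643719, -0.57229238],
       [ 0.99692001, -0.05405755,  0.05681785],
       [ 0.01545148, -0.57489833, -0.81807894]])}
side {'fovy': 45.68247016547191, 'cx': 319.73566588446363, 'cy': 250.4292417948715, 'k1': -0.016900982115879013, 'eye': array([-0.26202369,  0.78289112,  1.11783168]), 'rotation': array([[-0.69854653, -0.49641513,  0.51536858],
       [-0.71528763,  0.46438286, -0.52221851],
       [ 0.01990884, -0.73343069, -0.67947263]])}
0.0697 {'time_s': 0.1, 'joints': array([-5.72620688e+01,  2.20871298e+01,  3.88564826e-01, -2.37265870e-02,
       -6.84123037e+01, -1.48165554e+01]), 'joint_velocities': array([-0.01317416, -0.10147923,  0.35649186,  0.18791721,  0.0403596 ,
        0.06537832]), 'effort': array([-4.03436088e-04, -3.91690600e+01,  1.87933803e+01,  4.23193306e+00,
        1.34168321e-02, -7.78021854e-05]), 'tcp_pos': array([ 0.19221601, -0.59429268,  0.29127136]), 'ee_rot': array([[-9.51526612e-01, -3.07565577e-01, -7.22544890e-04],
       [-3.07566401e-01,  9.51524849e-01,  1.83586435e-03],
       [ 1.22870739e-04,  1.96910432e-03, -9.99998054e-01]]), 'wrist_force': array([ 0.1076274 ,  1.13404812, -0.28756749]), 'moment': array([-0.03430651, -0.05392781, -0.04705557]), 'gripper_force': 0.0, 'gripper_width': 0.9983327151178736}
```

View pics/scene0.png

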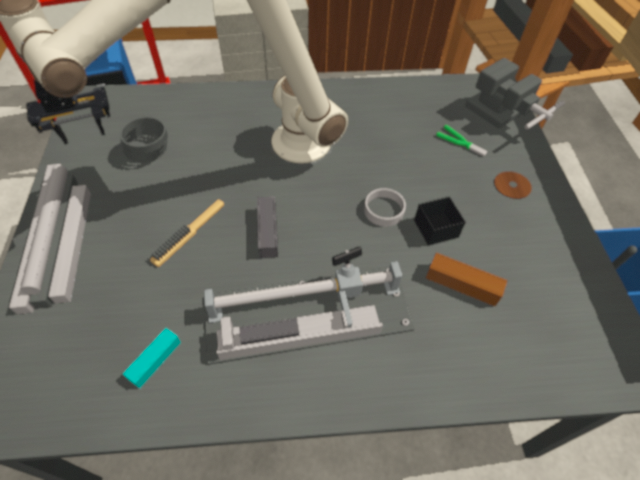

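View pics/side0.png

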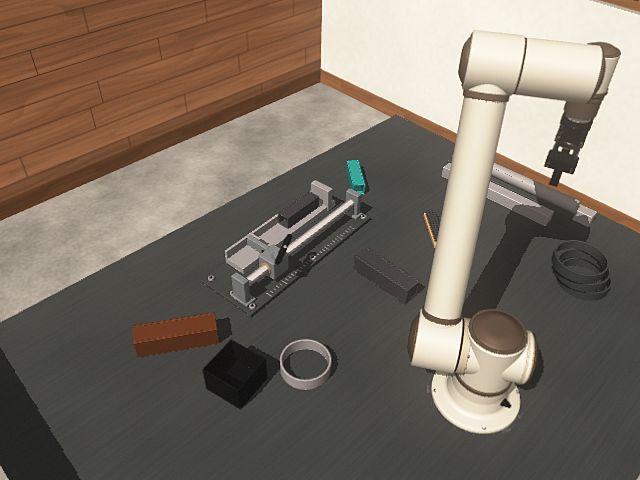

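Scene: the bed spans roughly (205-410, 240-362). The dark grey tube is in it at (269,330), the T-handle at (347,256), and the end block at the left. Possible confusions with the tube: the larger dark bar on the bench (267,226), brown (466,278) and turquoise (152,357). I choose the one in the bed and check it in close crops.

```bash
python3 - <<'E'
import cv2
a=cv2.imread("pics/scene0.png")[235:367,198:418]
cv2.imwrite("pics/c1.png",cv2.resize(a,None,fx=3.6,fy=3.6,interpolation=cv2.INTER_CUBIC))
a=cv2.imread("pics/side0.png")[175:315,200:376]
cv2.imwrite("pics/c2.png",cv2.resize(a,None,fx=4.2,fy=4.2,interpolation=cv2.INTER_CUBIC))
E
```

```text
(no output)
```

View pics/c1.png

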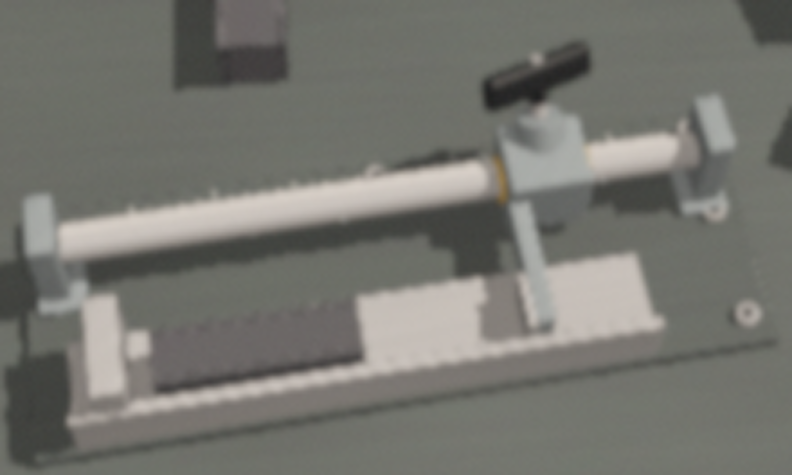

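View pics/c2.png

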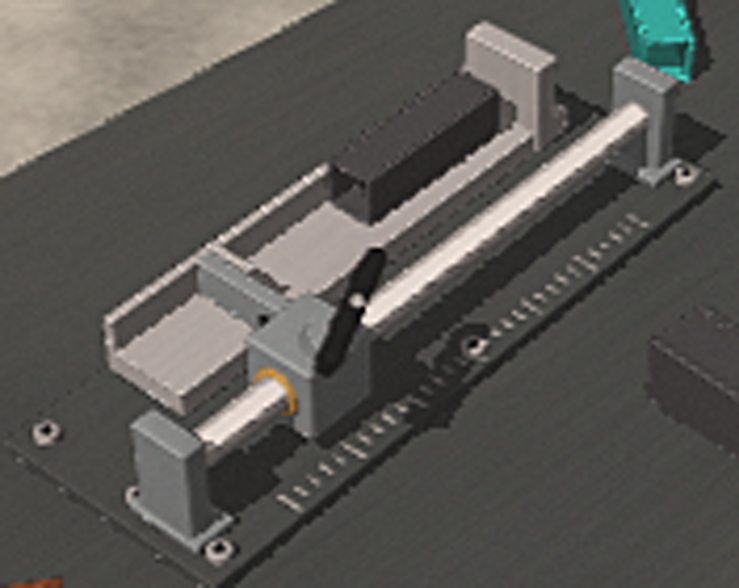

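Crops: the tube is at c1 (155-360, 300-390), with a gap to the end block. The handle-top dot is at c1 (537,58) and c2 (357,300), and the stop pad is at c1 (530,310). Next I fit the bed pose from both views and triangulate the handle.

```bash
cat > h.py <<'E'
import numpy as np, cv2
from station import *
from scipy.optimize import least_squares
CM={n:camera_model(n) for n in("scene","side")}
def proj(n,P,m=None):
    m=m or CM[n]; p=(np.atleast_2d(P)-m["eye"])@m["rotation"]; s=p[:,:2]/p[:,2:]
    s=s*(1+m["k1"]*(s**2).sum(1,keepdims=True)); f=240/np.tan(np.radians(m["fovy"]/2))
    return s*f+[m["cx"],m["cy"]]
S=lambda u,v:(198+u/3.6-.5+.5/3.6,235+v/3.6-.5+.5/3.6)
D=lambda u,v:(200+u/4.2-.5+.5/4.2,175+v/4.2-.5+.5/4.2)
def bed(q,P):
    c,s=np.cos(q[2]),np.sin(q[2]); return np.atleast_2d(P)@np.array([[c,s,0],[-s,c,0],[0,0,1]])+[q[0],q[1],0]
def tri(us,ud):
    f=lambda P:np.r_[proj("scene",P)[0]-us,proj("side",P)[0]-ud]
    r=least_squares(f,[.6,0,.1]); return r.x,r.fun
E
cat > a.py <<'E'
from h import *
obs=[("scene",(.105,.26,.012),S(775,340)),("scene",(-.03,-.237,.092),S(42,227)),("scene",(-.03,.237,.092),S(715,122)),
("side",(-.085,-.26,.012),D(718,182)),("side",(.105,.26,.012),D(5,437)),("side",(-.03,.237,.092),D(171,436)),("side",(-.03,-.237,.092),D(646,76))]
f=lambda q:np.ravel([proj(n,bed(q,P))[0]-o for n,P,o in obs])
r=least_squares(f,[.6,0,0]); q=r.x; print(q,np.degrees(q[2])); print(r.fun.reshape(-1,2).round(1))
np.save("q.npy",q)
c,s=np.cos(q[2]),np.sin(q[2])
inb=lambda P:np.array([[c,s,0],[-s,c,0],[0,0,1]])@(P-[q[0],q[1],0])
for k,a,b in[("dot",(537,58),(357,300)),("end+y",(586,52),(330,355)),("end-y",(489,88),(376,255))]:
    P,e=tri(S(*a),D(*b)); print(k,P.round(4),"bed",inb(P).round(4),e.round(1))
# block y from dot; predict
for Y in np.linspace(.06,.12,4):
    print(Y,[proj("scene",bed(q,p))[0].round(1) for p in[(-.03-.092*np.sin(np.radians(28)),Y,.057+.092*np.cos(np.radians(28)))]])
print("S dot",S(537,58))
# tube ends on top z=.072, x=.071
for nm,u in[("home top",S(152,358)),("stop top",S(358,330))]:
    g=least_squares(lambda v:proj("scene",bed(q,(v[0],v[1],.072)))[0]-u,[.07,0]).x; print(nm,g.round(4))
E
python3 a.py
```

```text
[ 0.63789041 -0.0222912   0.1032913 ] 5.918155430772768
[[ 1.9 -0.9]
 [-0.9 -1.6]
 [ 0.  -0.4]
 [ 0.4 -1.8]
 [-0.4  0.3]
 [-0.8 -1.5]
 [ 0.3 -1.3]]
dot [0.5535 0.0839 0.1386] bed [-0.073   0.1143  0.1386] [ 0.1  0.   0.1 -0. ]
end+y [0.5402 0.1197 0.1246] bed [-0.0825  0.1513  0.1246] [-0.5 -0.2 -0.5  0.1]
end-y [0.5761 0.0481 0.1389] bed [-0.0542  0.0764  0.1389] [ 0.  0.  0. -0.]
0.06 [array([325.5, 253.9])]
0.08 [array([333.4, 252.7])]
0.1 [array([341.3, 251.6])]
0.12 [array([349.1, 250.5])]
S dot (346.80555555555554, 250.75)
home top [ 0.0733 -0.172 ]
stop top [ 0.0768 -0.036 ]
```

Fit is good: residuals are under 2 px, and the handle dot lands at bed (-.073, .114, .139) against the expected (-.073, Y, .138). Handle middle is at world (0.559, 0.085, 0.127), with the bar yaw at about 117°. I'll use the open fingers as a two-pin spanner. Moving over the handle first.

Request:
jog_arm:
  rows:
    - [[-0.017,0.0165,0,0],[-0.035,0.0333,0,0],[-0.035,0.0333,0,0],[-0.035,0.0333,0,0],[-0.035,0.0333,0,0],[-0.035,0.0333,0,0],[-0.035,0.0333,0,0],[-0.035,0.0333,0,0],[-0.035,0.0333,0,0],[-0.035,0.0333,0,0],[-0.035,0.0333,0,0],[-0.035,0.0333,0,0],[-0.035,0.0333,0,0],[-0.035,0.0333,0,0],[-0.035,0.0333,0,0],[-0.035,0.0333,0,0],[-0.017,0.0165,0,0],[0,0,0,0]]
  claw: 0.75

```text
time_s: 2.35
tcp_pos: [0.5605, 0.085, 0.2914]
ee_rot: [[-0.951, -0.309, -0.002], [-0.309, 0.951, -0.001], [0.002, -0.0, -1.0]]
wrist_force: [0.4, 0.1, 0.5]
gripper_width: 0.751
gripper_force: 0.0
```

Request:
jog_arm:
  rows:
    - [[0,0,0,0.15],[0,0,0,0.15],[0,0,0,0.15],[0,0,0,0.15],[0,0,0,0]]

```text
time_s: 2.98
tcp_pos: [0.5597, 0.0828, 0.2923]
ee_rot: [[-0.959, 0.283, -0.001], [0.283, 0.959, -0.0], [0.0, -0.0, -1.0]]
wrist_force: [-0.1, -0.4, 1.1]
gripper_width: 0.753
gripper_force: 0.0
```

```bash
python3 - <<'E'
from h import *
s=sense(); m=camera_model("wrist"); im=capture("wrist")
cv2.imwrite("pics/w1.png",im[:,:,::-1]); R=s["ee_rot"]; print(s["tcp_pos"],R[:,1],s["joints"].round(1),s["gripper_width"])
q=np.load("q.npy"); C=bed(q,(-.0671,.1143,.1268))[0]; print(C,"tool delta",R.T@(C-s["tcp_pos"]))
a=np.radians(28);e2=np.array([np.cos(a),0,np.sin(a)]);ph=np.radians(-23);d=np.array([0,np.cos(ph),0])+e2*np.sin(ph)
for k in(-.045,0,.045): print(k,proj(0,bed(q,np.array([-.0671,.1143,.1268])+k*d+.013*np.array([-np.sin(a),0,np.cos(a)])),m).round(0))
E
```

```text
[0.55970028 0.08275509 0.29234646] [ 2.82937548e-01  9.59138291e-01 -2.85925008e-04] [  24.8   16.3   -8.    -0.   -65.7 -131.2] 0.7532505359950502
[0.55936283 0.08448108 0.1268    ] tool delta [0.0007324  0.00160731 0.16554638]
-0.045 [[263. 286.]]
0 [[317. 234.]]
0.045 [[371. 182.]]
```

View pics/w1.png

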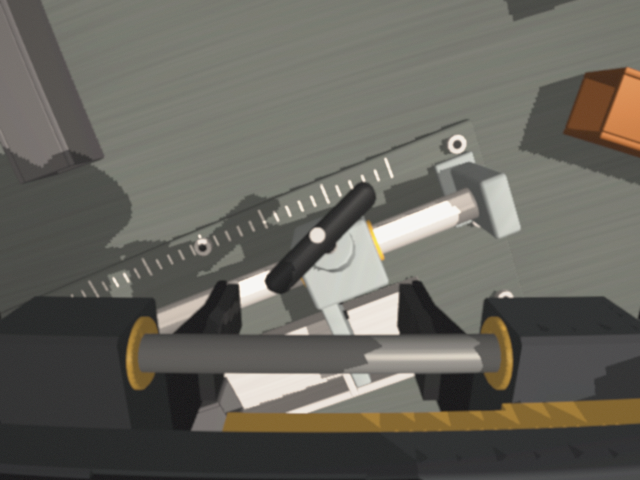

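Wrist view: bar from (275,283) to (368,190), dot at (317,235). The predictions were (263,286), (371,182) and (317,234), so the model holds. The fingers clear the bar, so I descend.

Request:
jog_arm:
  rows:
    - [[0.0005,0.001,0.02,0],[0,0,0.03,0],[0,0,0.03,0],[0,0,0.025,0],[0,0,0.012,0],[0,0,0,0]]

```text
time_s: 3.78
tcp_pos: [0.5599, 0.0848, 0.1748]
ee_rot: [[-0.959, 0.283, -0.001], [0.283, 0.959, -0.001], [0.001, -0.001, -1.0]]
wrist_force: [-0.6, -0.8, 0.4]
gripper_width: 0.747
gripper_force: 0.0
```

Request:
jog_arm:
  rows:
    - [[0,0,0,-0.1],[0,0,0,-0.1],[0,0,0,-0.1],[0,0,0,-0.05],[0,0,0,0]]

```text
time_s: 4.4
tcp_pos: [0.5598, 0.085, 0.1766]
ee_rot: [[-0.998, -0.062, -0.0], [-0.062, 0.998, 0.0], [0.0, 0.0, -1.0]]
wrist_force: [-5.5, 0.4, 3.2]
gripper_width: 0.749
gripper_force: 5.0
```

```bash
python3 -c "
from station import *
s=sense();print(s['moment'],s['wrist_force'],s['tcp_pos'],s['ee_rot'][:,1],s['gripper_width'])"
```

```text
[-0.11645565  1.0505937  -0.31097902] [-5.53495841  0.37840531  3.21284747] [0.55975602 0.08496852 0.17658301] [-6.19156644e-02  9.98081370e-01  1.69533862e-04] 0.7494704952305224
```

Request:
jog_arm:
  rows:
    - [[0,0,0,-0.08],[0,0,0,-0.08],[0,0,0,-0.08],[0,0,0,-0.08],[0,0,0,-0.08],[0,0,0,0]]

```text
time_s: 5.15
tcp_pos: [0.5595, 0.0843, 0.176]
ee_rot: [[-0.895, -0.445, -0.001], [-0.445, 0.895, -0.001], [0.002, -0.0, -1.0]]
wrist_force: [-3.6, -3.7, 3.6]
gripper_width: 0.748
gripper_force: 2.6
```

```bash
python3 -c "
from station import *
s=sense();print(s['moment'],s['wrist_force'],s['tcp_pos'],s['ee_rot'][:,1],s['gripper_width'])"
```

```text
[-0.84139859  1.00224349 -0.18561046] [-3.62005028 -3.73791766  3.60264781] [0.55954054 0.08430844 0.1760297 ] [-4.45368184e-01  8.95347434e-01 -3.92302386e-04] 0.7482595568866852
```

Request:
jog_arm:
  rows:
    - [[0,0,0,-0.09],[0,0,0,-0.09],[0,0,0,-0.09],[0,0,0,-0.09],[0,0,0,-0.09],[0,0,0,-0.09],[0,0,0,0],[0,0,0,0]]

```text
time_s: 6.15
tcp_pos: [0.5602, 0.0847, 0.1755]
ee_rot: [[-0.54, -0.842, -0.0], [-0.842, 0.54, -0.001], [0.0, -0.0, -1.0]]
wrist_force: [-3.2, -4.6, 1.9]
gripper_width: 0.751
gripper_force: 2.1
```

```bash
python3 - <<'E'
from h import *
s=sense();print(s['moment'],s['wrist_force'],s['tcp_pos'],s['ee_rot'][:,1],s['gripper_width'])
for n in("scene","side"): cv2.imwrite(f"pics/{n}1.png",capture(n)[:,:,::-1])
a=cv2.imread("pics/scene1.png")[235:367,198:418]
b=cv2.imread("pics/side1.png")[175:315,200:376]
f=lambda a:cv2.resize(a,(480,300),interpolation=cv2.INTER_CUBIC)
cv2.imwrite("pics/d1.png",np.vstack([f(a),f(b)]))
E
```

```text
[-1.11303597  0.69688125 -0.20130201] [-3.24345694 -4.61234852  1.89465087] [0.56015537 0.08467796 0.17549246] [-8.41952690e-01  5.39551314e-01 -2.16599687e-04] 0.7511646847726657
```

View pics/d1.png

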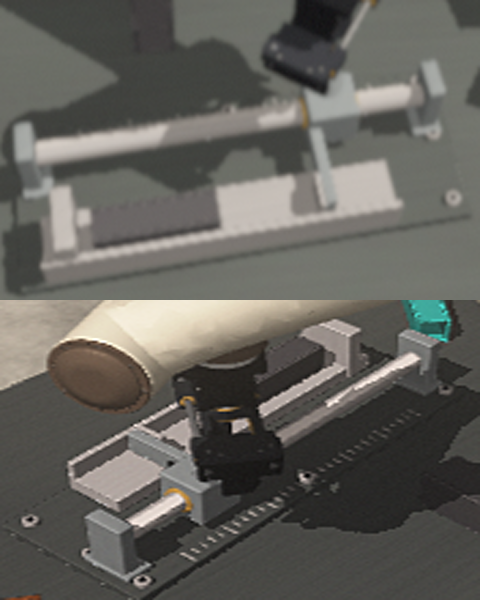

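The clamp turned with the torque dropping to a steady 0.2 N m, so it is free. The bar now lies across the bed with its faces vertical. I'll turn the tool so its y is along the bed, then grip the bar to slide the block.

Request:
jog_arm:
  rows:
    - [[0,0,-0.004,0.15],[0,0,-0.005,0.15],[0,0,0,0.15],[0,0,0,0.15],[0,0,0,0.15],[0,0,0,0.147],[0,0,0,0]]

```text
time_s: 7.12
tcp_pos: [0.5611, 0.0863, 0.1844]
ee_rot: [[-0.994, -0.108, 0.003], [-0.108, 0.994, 0.002], [-0.003, 0.001, -1.0]]
wrist_force: [-0.0, -0.7, -0.5]
gripper_width: 0.748
gripper_force: 0.0
```

Request:
jog_arm:
  rows:
    - [[0,0,0,0],[0,0,0,0],[0,0,0,0],[0,0,0,0],[0,0,0,0]]
  claw: 0

```text
time_s: 7.75
tcp_pos: [0.5602, 0.0851, 0.1843]
ee_rot: [[-0.994, -0.106, 0.0], [-0.106, 0.994, 0.0], [-0.0, 0.0, -1.0]]
wrist_force: [-1.0, -1.0, -0.6]
gripper_width: 0.264
gripper_force: 0.0
```

Request:
jog_arm:
  rows:
    - [[0,0,0,0],[0,0,0,0],[0,0,0,0]]

```text
time_s: 8.12
tcp_pos: [0.5602, 0.0849, 0.1844]
ee_rot: [[-0.994, -0.105, 0.0], [-0.105, 0.994, -0.0], [-0.0, -0.0, -1.0]]
wrist_force: [0.4, -2.1, 1.0]
gripper_width: 0.163
gripper_force: 29.2
```

Request:
jog_arm:
  rows:
    - [[0,-0.004,0,0],[0,-0.008,0,0],[0,-0.008,0,0],[0,-0.008,0,0],[0,-0.008,0,0],[0,-0.008,0,0],[0,-0.008,0,0],[0,-0.008,0,0],[0,-0.008,0,0],[0,-0.006,0,0],[0,-0.004,0,0]]

```text
time_s: 9.5
tcp_pos: [0.5684, 0.0071, 0.1844]
ee_rot: [[-0.994, -0.105, -0.0], [-0.105, 0.994, -0.0], [0.0, -0.0, -1.0]]
wrist_force: [-4.2, 4.2, 4.5]
gripper_width: 0.163
gripper_force: 29.4
```

Request:
jog_arm:
  rows:
    - [[0,-0.006,0,0],[0,-0.006,0,0],[0,-0.006,0,0],[0,-0.005,0,0],[0,-0.004,0,0],[0,-0.003,0,0],[0,-0.003,0,0],[0,-0.003,0,0],[0,-0.003,0,0]]

```text
time_s: 10.62
tcp_pos: [0.5723, -0.0304, 0.1843]
ee_rot: [[-0.994, -0.106, -0.0], [-0.106, 0.994, 0.002], [0.0, 0.002, -1.0]]
wrist_force: [-4.7, 8.5, 4.9]
gripper_width: 0.162
gripper_force: 29.5
```

Request:
jog_arm:
  rows:
    - [[0,-0.003,0,0],[0,-0.003,0,0],[0,-0.003,0,0],[0,-0.002,0,0]]

```text
time_s: 11.12
tcp_pos: [0.5734, -0.0413, 0.1843]
ee_rot: [[-0.994, -0.106, -0.0], [-0.106, 0.994, 0.001], [0.0, 0.002, -1.0]]
wrist_force: [-5.4, 8.2, 6.3]
gripper_width: 0.162
gripper_force: 29.5
```

Request:
jog_arm:
  rows:
    - [[0,-0.002,0,0],[0,-0.002,0,0],[0,-0.002,0,0],[0,-0.0015,0,0]]

```text
time_s: 11.62
tcp_pos: [0.5737, -0.0452, 0.1842]
ee_rot: [[-0.994, -0.105, -0.0], [-0.105, 0.994, 0.007], [-0.0, 0.007, -1.0]]
wrist_force: [-8.5, 25.9, 10.7]
gripper_width: 0.158
gripper_force: 29.8
```

Request:
jog_arm:
  rows:
    - [[0,-0.002,0,0],[0,-0.002,0,0],[0,-0.0015,0,0]]

```text
time_s: 12.0
tcp_pos: [0.5738, -0.0464, 0.1841]
ee_rot: [[-0.994, -0.105, -0.001], [-0.105, 0.994, 0.014], [-0.001, 0.014, -1.0]]
wrist_force: [-13.2, 43.1, 13.3]
gripper_width: 0.154
gripper_force: 29.9
```

```bash
python3 - <<'E'
from h import *
cv2.imwrite("pics/scene2.png",capture("scene")[:,:,::-1])
a=cv2.imread("pics/scene2.png")[300:365,200:310]
cv2.imwrite("pics/d2.png",cv2.resize(a,None,fx=6,fy=6,interpolation=cv2.INTER_CUBIC))
E
```

```text
(no output)
```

View pics/d2.png

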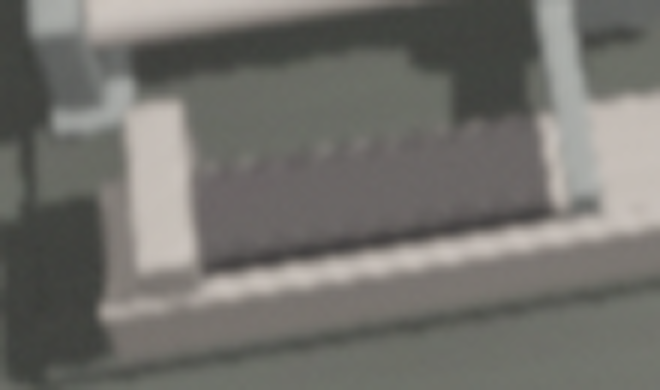

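The tube is home against the end block and the pad is on its other end. The force of 43 N is high enough, so I back it off before releasing.

Request:
jog_arm:
  rows:
    - [[0,0.003,0,0],[0,0.003,0,0],[0,0.003,0,0],[0,0,0,0],[0,0,0,0]]

```text
time_s: 12.68
tcp_pos: [0.5736, -0.0442, 0.1842]
ee_rot: [[-0.994, -0.106, -0.001], [-0.106, 0.994, 0.003], [0.0, 0.003, -1.0]]
wrist_force: [-5.1, 11.4, 5.6]
gripper_width: 0.157
gripper_force: 29.9
```

Request:
jog_arm:
  rows:
    - [[0,0,0,0],[0,0,0,0],[0,0,0,0],[0,0,0,0],[0,0,0,0],[0,0,0,0]]
  claw: 0.75

```text
time_s: 13.42
tcp_pos: [0.5741, -0.0463, 0.1842]
ee_rot: [[-0.994, -0.105, 0.0], [-0.105, 0.994, -0.0], [0.0, -0.0, -1.0]]
wrist_force: [-0.9, 1.1, 0.1]
gripper_width: 0.717
gripper_force: 0.0
```

Request:
jog_arm:
  rows:
    - [[0,0,-0.015,0],[0,0,-0.025,0],[0,0,-0.02,0],[0,0,0,-0.181],[0,0,0,-0.181],[0,0,0,-0.181],[0,0,0,-0.181],[0,0,0,-0.181],[0,0,0,-0.181],[0,0,0,-0.181],[0,0,0,-0.181],[0,0,0,-0.181],[0,0,0,-0.181],[0,0,0,-0.181],[0,0,0,-0.181],[0,0,0,-0.181],[0,0,0,0],[0,0,0,0]]

```text
time_s: 15.68
tcp_pos: [0.5742, -0.0461, 0.2449]
ee_rot: [[0.774, -0.633, 0.001], [-0.633, -0.774, 0.0], [0.001, -0.001, -1.0]]
wrist_force: [-0.4, 0.3, 0.1]
gripper_width: 0.747
gripper_force: 0.0
```

```bash
python3 - <<'E'
from h import *
s=sense(); im=capture("wrist");R=s["ee_rot"]; m=camera_model("wrist")
print(s["tcp_pos"],s["joints"].round(1),s["gripper_width"]); print(R.T@(np.array([.573,-.0465,.1755])-s["tcp_pos"]))
q=np.load("q.npy");Y=.1143-.1294;ph=np.radians(90);a=np.radians(28)
for k in(-.045,0,.045): print(proj(0,bed(q,np.array([-.0671,Y,.1268])+[k*np.cos(a),0,k*np.sin(a)]+.013*np.array([-np.sin(a),0,np.cos(a)])),m).round(0))
cv2.imwrite("pics/w2.png",im[:,:,::-1])
E
```

```text
[ 0.5742068  -0.04611878  0.24486029] [ 11.5  19.5 -10.6   0.  -59.8  39.2] 0.7468122752925915
[-0.00073279  0.00109971  0.06935924]
[[376. 314.]]
[[327. 283.]]
[[264. 242.]]
```

View pics/w2.png

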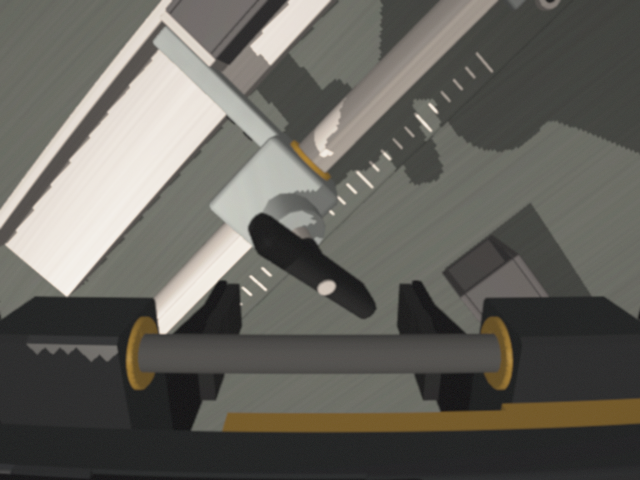

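Wrist view: dot at (326,287) against a predicted (327,283), and the bar is at 45° to the finger line. Handle is where expected. I descend and tighten clockwise.

Request:
jog_arm:
  rows:
    - [[-0.0007,0.001,0.015,0],[0,0,0.025,0],[0,0,0.02,0],[0,0,0.009,0],[0,0,0,0]]

```text
time_s: 16.35
tcp_pos: [0.5726, -0.0465, 0.1743]
ee_rot: [[0.776, -0.631, -0.002], [-0.631, -0.776, -0.0], [-0.001, 0.002, -1.0]]
wrist_force: [-0.2, -0.4, 0.7]
gripper_width: 0.751
gripper_force: 0.0
```

Request:
jog_arm:
  rows:
    - [[0,0,0,0.1],[0,0,0,0.1],[0,0,0,0.1],[0,0,0,0.1],[0,0,0,0.1],[0,0,0,0.1],[0,0,0,0]]

```text
time_s: 17.23
tcp_pos: [0.573, -0.0451, 0.176]
ee_rot: [[0.284, -0.959, 0.001], [-0.959, -0.284, 0.002], [-0.001, -0.002, -1.0]]
wrist_force: [-1.4, 4.8, 0.4]
gripper_width: 0.749
gripper_force: 2.3
```

```bash
python3 -c "
from station import *
s=sense();print(s['moment'],s['wrist_force'],s['tcp_pos'],s['ee_rot'][:,1],s['gripper_width'])"
```

```text
[1.4823394  0.60528594 0.16774915] [-1.40083184  4.75942587  0.43978461] [ 0.57297319 -0.0450609   0.17601192] [-0.95873148 -0.28430875 -0.00157572] 0.7493608891044488
```

Request:
jog_arm:
  rows:
    - [[0,0,0,0.1],[0,0,0,0.1],[0,0,0,0.1],[0,0,0,0.1],[0,0,0,0.1],[0,0,0,0.1],[0,0,0,0.1],[0,0,0,0.1],[0,0,0,0]]

```text
time_s: 18.35
tcp_pos: [0.5735, -0.0449, 0.1742]
ee_rot: [[-0.49, -0.872, 0.002], [-0.872, 0.49, 0.003], [-0.003, -0.0, -1.0]]
wrist_force: [3.5, 4.4, -10.0]
gripper_width: 0.749
gripper_force: 8.2
```

Request:
jog_arm:
  rows:
    - [[0,0,0,0.1],[0,0,0,0.1],[0,0,0,0.1],[0,0,0,0.1],[0,0,0,0]]

```text
time_s: 18.98
tcp_pos: [0.5739, -0.0456, 0.176]
ee_rot: [[-0.789, -0.614, 0.003], [-0.614, 0.789, 0.001], [-0.003, -0.001, -1.0]]
wrist_force: [1.3, 2.7, -1.3]
gripper_width: 0.749
gripper_force: 5.9
```

```bash
python3 -c "
from station import *
s=sense();print(s['moment'],s['wrist_force'],s['tcp_pos'],s['ee_rot'][:,1],s['gripper_width'])"
```

```text
[ 1.19226648 -0.39940031  0.41275131] [ 1.25084081  2.73485257 -1.30603194] [ 0.57394074 -0.04562617  0.17596248] [-0.61407009  0.78925068 -0.00113867] 0.7489727831523357
```

Request:
jog_arm:
  rows:
    - [[0,0,0,0.1],[0,0,0,0.1],[0,0,0,0.1],[0,0,0,0.1],[0,0,0,0.1],[0,0,0,0]]

```text
time_s: 19.73
tcp_pos: [0.5736, -0.0456, 0.1796]
ee_rot: [[-0.977, -0.212, 0.004], [-0.212, 0.977, -0.009], [-0.003, -0.009, -1.0]]
wrist_force: [-16.7, -0.2, 11.2]
gripper_width: 0.763
gripper_force: 167.3
```

```bash
python3 -c "
from station import *
s=sense();print(s['moment'],s['wrist_force'],s['tcp_pos'],s['ee_rot'][:,1],s['gripper_width'],s['joints'].round(1))"
```

```text
[ 2.35857344  0.93933546 12.40176233] [-16.73278496  -0.15184878  11.20258351] [ 0.57361955 -0.04559658  0.17961803] [-0.21199641  0.97722563 -0.0093586 ] 0.7629836579565241 [ 11.8  23.2 -15.8   0.7 -50.9 -90. ]
```

Torque rose steeply to 12 N m, with the bar yaw near 74°, which is in the range expected for solid. I back off, lift and check.

Request:
jog_arm:
  rows:
    - [[0,0,0,-0.08],[0,0,0,-0.1],[0,0,0,-0.1],[0,0,0,-0.1],[0,0,-0.015,0],[0,0,-0.025,0],[0,0,-0.03,0],[0,0,-0.03,0],[0,0,0,0],[0,0,0,0]]

```text
time_s: 20.98
tcp_pos: [0.5725, -0.0466, 0.2755]
ee_rot: [[-0.859, -0.512, 0.0], [-0.512, 0.859, 0.0], [-0.0, 0.0, -1.0]]
wrist_force: [0.1, -0.0, -0.6]
gripper_width: 0.752
gripper_force: 0.0
```

```bash
python3 - <<'E'
from h import *
s=sense(); im=capture("wrist");R=s["ee_rot"]; m=camera_model("wrist")
print(s["tcp_pos"],R[:,1],s["wrist_force"])
q=np.load("q.npy");Y=.1143-.1294;a=np.radians(28);e2=np.array([np.cos(a),0,np.sin(a)])
for d in(0,20,40,60): # handle angle of bar from bed +y towards e2
  k=.045;v=np.array([0,np.cos(np.radians(d)),0])+e2*np.sin(np.radians(d))
  print(d,[proj(0,bed(q,np.array([-.0671,Y,.1268])+t*v+.013*np.array([-np.sin(a),0,np.cos(a)])),m)[0].round(0) for t in(-k,0,k)])
cv2.imwrite("pics/w3.png",im[:,:,::-1])
cv2.imwrite("pics/scene3.png",capture("scene")[:,:,::-1])
E
```

```text
[ 0.57253354 -0.04659369  0.27549553] [-5.12235070e-01  8.58845251e-01  2.60680225e-04] [ 0.07213479 -0.03131457 -0.6158952 ]
0 [array([252., 213.]), array([326., 246.]), array([396., 277.])]
20 [array([267., 191.]), array([326., 246.]), array([383., 300.])]
40 [array([290., 176.]), array([326., 246.]), array([362., 318.])]
60 [array([315., 169.]), array([326., 246.]), array([336., 327.])]
```

View pics/w3.png

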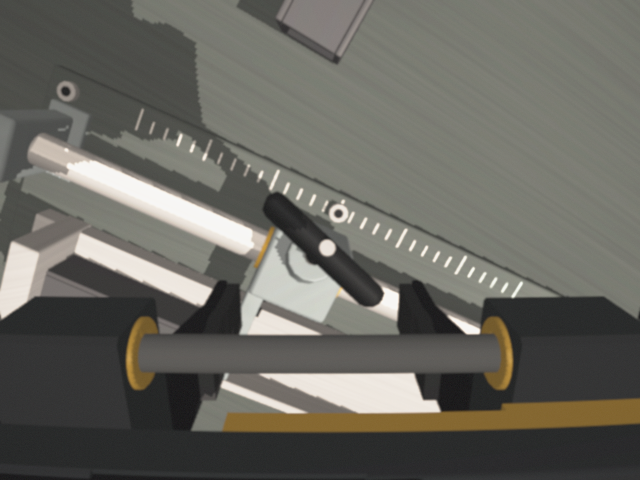

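Wrist view: bar from (272,200) to (375,297), so the handle angle is +20° against −23° at the start. That is 0.75 rad further, so about 1.5 rad past the bite, which is solid. Last picture: the pad and tube.

```bash
python3 - <<'E'
import cv2
a=cv2.imread("pics/scene3.png")[300:365,200:310]
b=cv2.imread("pics/scene2.png")[300:365,200:310]
f=lambda a:cv2.resize(a,None,fx=4.5,fy=4.5,interpolation=cv2.INTER_CUBIC)
cv2.imwrite("pics/d3.png",cv2.vconcat([f(b),f(a)]))
E
```

```text
(no output)
```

View pics/d3.png

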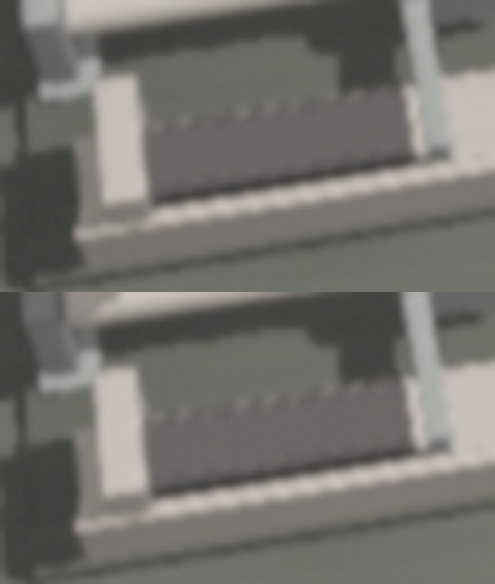

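The tube and pad look the same before and after tightening: tube ends at (148,170) and (408,120), pad rim at (412,125). I check the shift numerically and hand in if it is small.

```bash
python3 - <<'E'
import cv2,numpy as np
from station import *
g=lambda n:cv2.imread(f"pics/{n}.png",0).astype(np.float32)
a,b=g("scene2"),g("scene3")
for n,(y,x,h,w) in dict(arm=(306,286,26,14),tube=(322,232,24,40)).items():
    T=a[y:y+h,x:x+w]; W=b[y-3:y+h+3,x-3:x+w+3]
    r=cv2.matchTemplate(cv2.resize(W,None,fx=8,fy=8,interpolation=2),cv2.resize(T,None,fx=8,fy=8,interpolation=2),5)
    p=(np.array(cv2.minMaxLoc(r)[3])-24)/8; print(n,p,r.max())
    if n=="arm": ok=abs(p[0])<=.4
if ok: print(finish_job())
E
```

```text
arm [0.125 0.   ] 0.99828076
tube [0. 0.] 0.9976963
the job is handed in; nothing more can be done
None
```

I freed the clamp, slid the stop block until its pad pushed the tube home against the end block, tightened the clamp until it went solid, backed the robot clear and handed the job in. The before-and-after pictures put the pad's shift during tightening at about 0.3 mm and the tube's at none, and the bystanders were not touched.

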